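# Tuck the pattern plate under the keeper flap and hold it flat

### The arm

A 6-joint arm with a two-finger parallel gripper is mounted at the origin on the work surface. World frame = base frame: x ahead of the robot, y to its left, z up, the work surface at z = 0. Lengths are in m, angles in degrees, forces in N, time in s.
With the tool pointing down it reaches from about 0.35 to 0.95 m from the base axis. Payload 17.4 kg.
Tool frame: the origin (TCP) lies between the finger pads; the fingertips stand tcp_to_tips ahead of it and the grasp point (between the pads) lies 3 mm ahead of it (tcp_to_tips is the distance from the TCP to the fingertips, in m); z points along the fingers, y is the direction in which the jaws open and shut (so a half turn about z gives the same grasp; the last joint's range is limited). The gripper opens to 93 mm and grips with 3 to 60 N. Pads are 15 mm wide; open, the fingers measure 128 mm over their backs; the gripper's body (75 mm by 188 mm) begins 65 mm behind the grasp point.
Start: joints at [62.407, 6.646, 82.598, -0, 90.757, -2.166], TCP at [0.29, 0.61, 0.209] pointing down, gripper open.
Joint ranges: [-162.19, 162.19], [-47.58, 125.68], [4.15, 143.07], [-65.23, 245.23], [0.69, 171.88], [-170.13, 170.13]. Speed limits (degrees/s): [108.29, 108.29, 127.2, 180, 180, 180].

### API

Orientations are given as a 3x3 rotation matrix whose columns are the frame's x, y, z axes.
In Python, from rig import * gives the robot as it stands. The module is installed in compiled form; this text tells all that it offers.
- The arm moves only by the tool move_arm, never from a script. Its argument "deltas" is a list of rows, each a list of 2 entries, a list of its own where there are three numbers: the shift along the world's x, y, z in mm, then the turn about the world's z in rad. In form: [[[dx, dy, dz], twist], ...]. A call has exactly 8 rows; each row is the pose to reach, as a shift and turn from the pose commanded when the call began; what a row does not reach only later rows make up. A row lasts 1/12 s, in which the tool goes at most 41.7 mm and 7.16 degrees, less where a joint would pass 70% of its speed; a pose out of reach is approached as far as the arm can. A call with a gripper value outside its range is refused whole. "claw" is the opening, from 0 (shut) to 1 (fully open), set as the call begins (left out, the last holds). The fingers move at their own pace and stop on an object; the grip force is fixed at half the most. Time passes only in rows, so rows that repeat a pose let the fingers close, or fill a call up. It gives the time, the measured TCP pose, the force and the opening at its end, in the units of the state.
- get_obs(): the state, without advancing time (a new reading comes with each control period).
- get_image(name): name is "side" or "top"; returns a dict with "pixels" (420x560x3 uint8, red, green, blue), "camera_matrix" (3x3 intrinsics, pixels), "R" (3x3) and "t" (3): a world point X has camera coordinates R X + t. Camera axes: x right, y down, z forward; pixel columns grow to the right and rows downward; lengths in m; the calibration is good to about 2 mm. A picture is of the moment at which its call begins. There is no depth.
- hand_in(): hands the job in, once; it reports no verdict.
The state is a dict: "t": time; "joint_pos": joint angles; "dq": joint speeds; "tau": joint torques, N m; "ee_pos": TCP position; "orientation": TCP orientation; "force": force on the tool from outside, world axes, zero at the start; "wrist_torque": the same for the moment, N m; "finger_gap": finger opening in m.
Only numpy, scipy, OpenCV 4.12 (cv2) and the standard library are available. Lean on these libraries where they do the work, as an engineer would, in place of code of your own. Each camera call takes 0.05 s, during which the arm holds its last target. There are 200 camera calls.

### The job

Fold the marking jig's open keeper flap fully down first. Then take the metal pattern plate by its wooden grip, lay it on the jig's pad and slide its straight edge under the shut flap, square and about in the middle, home to the stop, without lifting the flap. Finish still gripping the plate and pressing it flat on the pad with about a kilogram's weight, the flap still shut and the tools lying about left where they are.

Things in the scene. Friction and masses are not known exactly. Their poses are not given: they have to be found in the camera images.
- flap (a joint): Aluminium keeper flap hinged at the jig's far (+x) side, 166 wide, 101 mm hinge to front edge, 4 thick. Rad: 0 = shut, level over the pad, 10 mm clear gap under it; grows as its front edge swings up (starts at 0.4 to 0.9). Stiff hinge: stays where left; about 5 N down on its top, 35 mm in front of the hinge line, shuts it. Shut, its top is 31 mm above the table; its front 12 mm bend up to 37.
- flap_hinge (a point): Middle of the flap's hinge line, 29 mm above the table, 110 mm from the jig's centre along the jig's x axis. The flap reaches from here in the jig's -x direction. Axes as the jig's.
- jig: Marking jig, fixed: plywood board 260 (x) x 200 (y) x 12 mm. Origin: centre of its underside, on the table; x points from the open front to the hinge side, z up. Side rails, 142 mm apart inside, start at x = +20 mm and carry the flap; a stop strip lies across under the flap, its front face at x = +50 mm.
- pad: Black pad let on to the jig's board, 170 (x) x 140 (y) x 5 mm, fixed; origin at the centre of its underside, 35 mm before the jig's centre (jig x = -35 mm), 12 mm above the table; its top is 17 mm above the table and spans jig x = -120 to +50 mm. Axes as the jig's.
- jig_lip (a point): Point on the pad's top straight below the middle of the shut flap's front edge: 9 mm past the jig's centre (x), 17 mm above the table. Axes as the jig's. The stop is 41 mm farther on in +x.
- template: Loose aluminium strap-end pattern plate, about 0.25 kg, 140 (x) x 100 (y) x 5 mm. Origin: middle of its underside; x points to its straight front edge (to be tucked, +70 mm); the narrowed tail is at -70. A dark wooden bar grip stands on it along x: 60 long, 18 wide (y), its middle at x = -25, y = 0, top 39 mm above the underside.
- template_edge (a point): Middle of the template's straight front edge, at its underside. Axes as the template's.
- beveller: Edge beveller, wooden handle and short steel shaft, 115 mm long and 26 mm thick, lying; origin under the ferrule, handle to -x. Bystander, leave alone.
- spool: Thread spool, 34 mm wide and 33 mm tall, standing; origin at its foot. Bystander, leave alone.
- slicker: Turned wooden edge slicker, 36 mm wide and 58 mm tall, standing; origin at its foot. Bystander, leave alone.
- wax_jar: Glass jar, 60 mm wide and 60 mm tall; origin at its foot. Bystander, leave alone.
- mallet: White-headed mallet lying, head 90 mm across and 64 mm high, handle 140 mm to -x; origin on the table under the head's near side. Bystander, leave alone.

How it is judged (in metres and radians):
On the way, in this order (a step that is already met when the one before it is completed fails the run):
1. the flap is folded down (value of joint flap below 0.04 rad), for 0.2 s.
2. the template, gripped and low on the pad, has its front edge just under the shut flap (x of template_edge in the frame of jig_lip between 0.004 and 0.06 m and z of template_edge in the frame of jig_lip between -0.005 and 0.007 m and y of template_edge in the frame of jig_lip between -0.05 and 0.05 m and value of joint flap below 0.06 rad and contact force between the fingers and template above 1 N), for 0.05 s.
At the end, for the whole second after the job is handed in: Template edge 32 mm or more under the shut flap (under 0.04 rad), within 22 mm of the middle, square within 0.1 rad, flat on the pad (tilt under 0.04 rad, edge within 3 mm), at rest, gripped, and pressed on the pad with over 6.5 N (its own 2 to 3 N included) (x of template_edge in the frame of jig_lip above 0.032 m and z of template_edge in the frame of jig_lip below 0.003 m and y of template in the frame of jig between -0.022 and 0.022 m and angle between the x axis of template and the x axis of jig, either way round below 0.1 rad and angle between template's own z axis and vertical below 0.04 rad and value of joint flap below 0.04 rad and contact force between template and pad above 6.5 N and contact force between the fingers and template above 1 N and linear speed of template below 0.02 m/s); the arm keeps its last pose, push and grip.
It fails at once if the flap is lifted (over 0.06 rad), or still open, while the template's front edge is beneath it (x of template_edge in the frame of jig_lip between 0.003 and 0.1 m and z of template_edge in the frame of jig_lip between -0.005 and 0.03 m and y of template_edge in the frame of jig_lip between -0.11 and 0.11 m and value of joint flap above 0.06 rad).
It fails at once if a bystander tool, jar or spool is moved over 30 mm (distance of any of beveller, spool, slicker, wax_jar, mallet from where it was at the start of the episode above 0.03 m).
It also fails if it takes over 54 s, if anything falls off the work surface, if the arm or the gripper's body presses on something with over 40 N, if the wrist force passes 120 N, or if a joint passes its speed limit or range.

## Working session

There is one attempt and no reset: what is moved stays moved. The work goes in short steps, Python scripts to look and compute and a tool call to move; the robot and the scene stay as the last step left them, time stands still between calls to the robot, and variables do not carry over. Pictures are saved under pics/ and viewed, on a budget of 10 in all, crops included, one or two more only if the job needs it, and the job is handed in when it is done.

Besides the shell and the picture viewer there is one more tool, called after "Call:" by a JSON object that holds its "method" and its "body". move_arm: Moves the arm, as the interface text tells. Its arguments: {"type":"object","properties":{"deltas":{"type":"array","items":{"type":"array"}},"claw":{"type":"number"}},"required":["deltas"]}

```bash
mkdir -p pics
python3 - <<'E'
from rig import *
import cv2
for n in("top","side"):
    d=get_image(n); cv2.imwrite(f"pics/{n}0.png",d["pixels"][:,:,::-1])
    print(n,d["camera_matrix"].tolist(),d["R"].round(4).tolist(),d["t"].round(4).tolist())
o=get_obs()
print({k:(o[k]) for k in o})
E
```

```text
top [[397.7261732562765, 0.0, 278.12982864453716], [0.0, 397.7261732562765, 212.6237572798156], [0.0, 0.0, 1.0]] [[0.0242, -0.9995, -0.021], [-0.9957, -0.0222, -0.0899], [0.0894, 0.0231, -0.9957]] [-0.0168, 0.5399, 1.0082]
side [[470.33759527030855, 0.0, 281.64406501008716], [0.0, 470.33759527030855, 211.88044952309212], [0.0, 0.0, 1.0]] [[0.698, -0.716, -0.0128], [-0.4773, -0.4518, -0.7537], [0.5339, 0.5322, -0.6571]] [-0.3849, 0.2745, 0.9124]
{'t': 0.1, 'joint_pos': array([ 6.24062094e+01,  6.67146657e+00,  8.26302898e+01,  6.08297025e-04,
        9.07561206e+01, -2.16386511e+00]), 'dq': array([ 0.02425381, -0.08307466, -0.17289508, -0.01907724,  0.1002681 ,
        0.05659449]), 'tau': array([ 2.49483484e-03, -7.22897387e+01, -6.23868656e+01,  7.81544438e-02,
        2.26729468e-02, -2.08927293e-05]), 'ee_pos': array([0.28975051, 0.6094469 , 0.2084956 ]), 'orientation': array([[-9.03111184e-01,  4.29406523e-01, -4.77307161e-04],
       [ 4.29406785e-01,  9.03110746e-01, -8.90326909e-04],
       [ 4.87490441e-05, -1.00902312e-03, -9.99999490e-01]]), 'force': array([-0.12944984, -0.15442383,  1.10265932]), 'wrist_torque': array([ 0.06956266, -0.00076458,  0.03795831]), 'finger_gap': 0.0927544537351838}
```

View pics/top0.png

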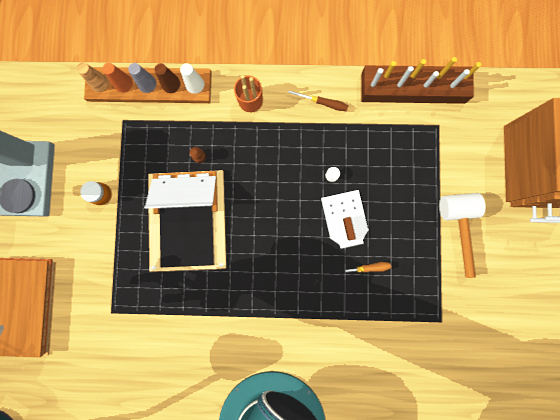

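View pics/side0.png

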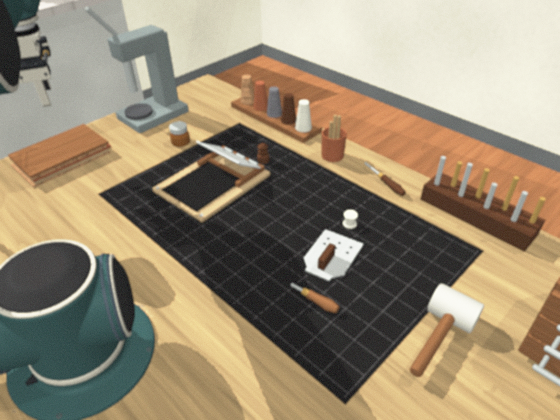

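The top view shows the jig at about (187,222) with its hinge on the far side. The plate is at (345,220) with its tail towards the robot, the spool at (333,174), the beveller at (370,268) and the slicker at (197,154). Next I'll enlarge the jig and plate to measure them.

```bash
cat > h.py <<'E'
import numpy as np, cv2
from rig import *
def ray(d,u,v,z):
    K,R,t=d["camera_matrix"],d["R"],d["t"]
    r=R.T@np.linalg.solve(K,[u,v,1.]); c=-R.T@t
    return c+r*(z-c[2])/r[2]
def proj(d,X):
    p=d["camera_matrix"]@(d["R"]@np.asarray(X,float)+d["t"]); return p[:2]/p[2]
def crop(d,u0,v0,w,h,s):
    return cv2.resize(d["pixels"][v0:v0+h,u0:u0+w,::-1],None,fx=s,fy=s,interpolation=cv2.INTER_CUBIC)
E
python3 - <<'E'
from h import *
d=get_image("top")
a=crop(d,135,160,100,120,4); b=crop(d,305,160,95,120,4)
cv2.imwrite("pics/c1.png",np.hstack([a,b]))
E
```

```text
(no output)
```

View pics/c1.png

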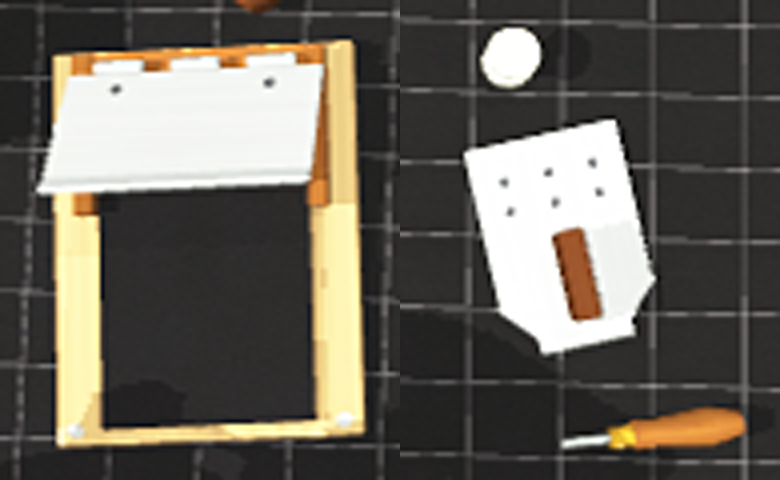

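Left half of the crop: the board's near corners are at (58,445) and (364,433), its far corners at (53,57) and (354,41), and the pad's near corners at (102,428) and (315,417). Right half: the plate's front corners are at (464,152) and (615,119), its tail at (541,354) and (634,333), and the grip's top around (577,275).

Run:
```python
from h import *
from scipy.optimize import least_squares
d=get_image("top"); s=get_image("side")
A=lambda x,y:((x-1.5)/4+135,(y-1.5)/4+160)
B=lambda x,y:((x-400-1.5)/4+305,(y-1.5)/4+160)
def fit(obj,img,g):
    def X(p,o):
        c,q=np.cos(p[2]),np.sin(p[2]); return [p[0]+c*o[0]-q*o[1],p[1]+q*o[0]+c*o[1],o[2]]
    f=lambda p:np.concatenate([proj(d,X(p,o))-i for o,i in zip(obj,img)])
    r=least_squares(f,g); print(r.x.round(4),np.degrees(r.x[2]).round(2),"res",r.fun.round(1)); return r.x,X
j,X=fit([(-.13,.1,.012),(-.13,-.1,.012),(.13,.1,.012),(.13,-.1,.012),(-.12,.07,.017),(-.12,-.07,.017)],
 [A(58,445),A(364,433),A(53,57),A(354,41),A(102,428),A(315,417)],[.45,.2,0])
t,_=fit([(.07,.05,.005),(.07,-.05,.005),(-.055,.009,.039),(-.055,-.009,.039),(.005,.009,.039),(.005,-.009,.039)],
 [B(464,152),B(615,119),B(573,321),B(602,318),B(552,235),B(583,227)],[.45,-.2,0])
for n,z,q in (("spool",.033,(511,57)),("ferr",.013,(622,437)),("bevtip",.013,(563,444)),("bevend",.013,(745,422))): print(n,ray(d,*B(*q),z).round(3))
# flap angle
for a in np.arange(.3,1,.1):
    p=[proj(d,X(j,(.11-.101*np.cos(a),y,.029+.101*np.sin(a)))) for y in(.083,-.083)]
    print(round(a,1),[((q-[135,160])*4+1.5).round() for q in p])
im=s["pixels"][:,:,::-1].copy()
def poly(p,o):
    cv2.polylines(im,[np.int32(np.round([proj(s,X(p,k))*1 for k in o]))],True,(0,0,255),1)
poly(j,[(-.13,.1,.012),(-.13,-.1,.012),(.13,-.1,.012),(.13,.1,.012)])
poly(t,[(.07,.05,.005),(.07,-.05,.005),(-.02,-.05,.005),(-.02,.05,.005)])
poly(t,[(.005,.009,.039),(.005,-.009,.039),(-.055,-.009,.039),(-.055,.009,.039)])
a=crop({"pixels":im[:,:,::-1]},140,110,260,200,3)
cv2.imwrite("pics/s1.png",a)
```

```text
[0.5168 0.2375 0.0666] 3.81 res [ 0.1  0.3  0.   0.1  0.1 -1.  -0.5 -0.4 -0.1  0.3  0.3  0.8]
[ 0.5273 -0.1801  0.2231] 12.78 res [ 0.2 -0.1 -0.5  0.6  0.2  0.7 -0.   0.   0.4 -0.9 -0.4 -0.3]
spool [ 0.643 -0.142  0.033]
ferr [ 0.4   -0.219  0.013]
bevtip [ 0.395 -0.181  0.013]
bevend [ 0.412 -0.298  0.013]
0.3 [array([ 57., 220.]), array([319., 208.])]
0.4 [array([ 52., 213.]), array([316., 201.])]
0.5 [array([ 46., 205.]), array([313., 193.])]
0.6 [array([ 41., 195.]), array([310., 183.])]
0.7 [array([ 37., 183.]), array([308., 171.])]
0.8 [array([ 32., 171.]), array([305., 159.])]
0.9 [array([ 28., 157.]), array([302., 145.])]
```

View pics/s1.png

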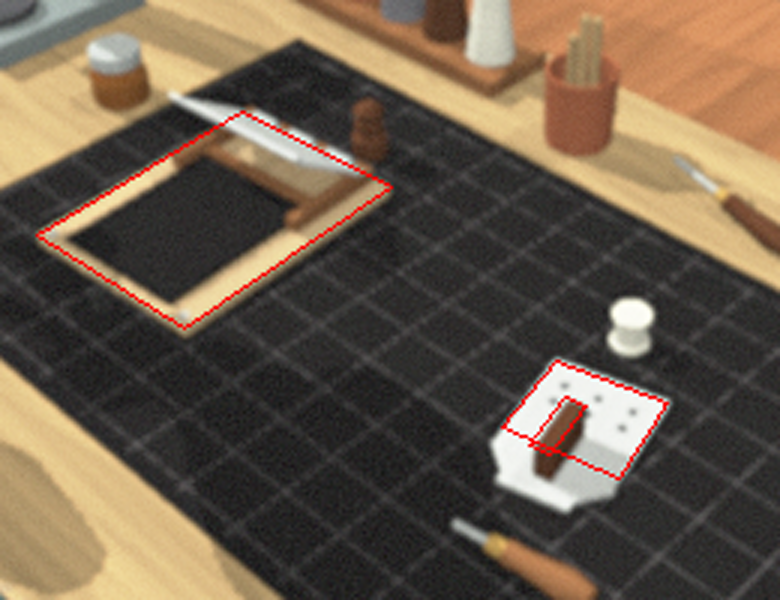

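The fit residuals are under 1 px and the side view agrees. The jig is at (0.517, 0.2375), turned 3.8°; the plate is at (0.527, -0.180), turned 12.8°; the flap is at about 0.6 rad. Next I'll go above the flap with the fingers shut.

```bash
python3 -c "
from rig import *
print(tcp_to_tips)"
```

```text
0.022
```

Call:
{"method": "move_arm", "body": {"deltas": [[[141,-184,0],0.51],[[282,-368,0],0.51],[[282,-368,0],0.51],[[282,-368,0],0.51],[[282,-368,0],0.51],[[282,-368,0],0.51],[[282,-368,0],0.51],[[282,-368,0],0.51]], "claw": 0}}

```text
t: 0.92
ee_pos: [0.4916, 0.3456, 0.2093]
orientation: [[-0.998, -0.066, 0.0], [-0.066, 0.998, 0.0], [-0.0, 0.0, -1.0]]
force: [0.5, 0.9, -1.0]
finger_gap: 0.0443
```

Call:
{"method": "move_arm", "body": {"deltas": [[[40,-52,0],0],[[79,-104,0],0],[[79,-104,0],0],[[79,-104,-40],0],[[79,-104,-80],0],[[79,-104,-80],0],[[79,-104,-80],0],[[79,-104,-80],0]]}}

```text
t: 1.58
ee_pos: [0.5702, 0.2441, 0.1315]
orientation: [[-0.998, -0.067, 0.002], [-0.067, 0.998, 0.001], [-0.002, 0.001, -1.0]]
force: [0.9, 0.1, 1.0]
finger_gap: 0.0004
```

Call:
{"method": "move_arm", "body": {"deltas": [[[0,0,-15],0],[[0,0,-28],0],[[0,0,-38],0],[[0,0,-47],0],[[0,0,-55],0],[[0,0,-62],0],[[0,0,-68],0],[[0,0,-72],0]]}}

```text
t: 2.25
ee_pos: [0.5697, 0.2434, 0.0564]
orientation: [[-0.998, -0.066, -0.0], [-0.066, 0.998, -0.0], [0.0, -0.0, -1.0]]
force: [-0.9, 0.8, 1.0]
finger_gap: 0.0005
```

Call:
{"method": "move_arm", "body": {"deltas": [[[0,0,-1],0],[[0,0,-2],0],[[0,0,-3],0],[[0,0,-4],0],[[0,0,-5],0],[[0,0,-5],0],[[0,0,-5],0],[[0,0,-5],0]]}}

```text
t: 2.92
ee_pos: [0.5698, 0.2435, 0.0522]
orientation: [[-0.998, -0.066, 0.0], [-0.066, 0.998, 0.0], [-0.0, 0.0, -1.0]]
force: [-0.5, -0.0, -0.2]
finger_gap: 0.0003
```

Run:
```python
from h import *
d=get_image("side")
print(get_obs()["force"])
t=get_image("top")
cv2.imwrite("pics/s2.png",np.hstack([crop(d,170,110,130,130,3),crop(t,135,160,100,98,4)[:390]]))
```

```text
[0.65268075 0.38485668 0.39430165]
```

View pics/s2.png

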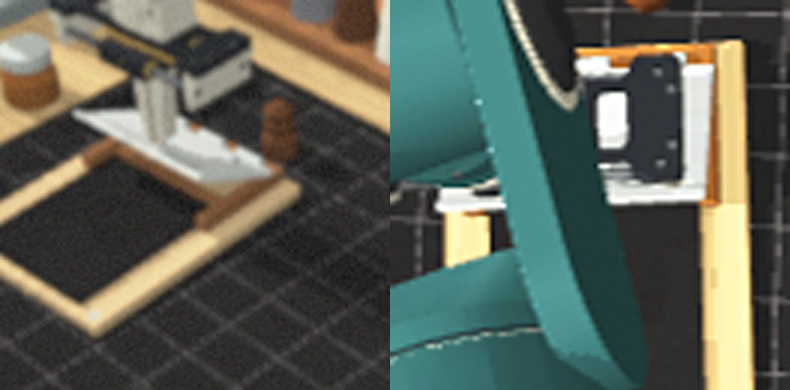

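The side view shows the fingers on the flap, whose front corner still looks raised; in the top view its front edge runs from about (438,205) to (703,200). I'll compare that with predictions for several flap angles.

Run:
```python
from h import *
d=get_image("side");t=get_image("top")
j=[.5168,.2375,.0666]; c,q=np.cos(j[2]),np.sin(j[2])
X=lambda o:[j[0]+c*o[0]-q*o[1],j[1]+q*o[0]+c*o[1],o[2]]
for a in(0,.1,.2,.3,.4,.5,.6):
  f=lambda r,h,y:X((.11-r*np.cos(a)-h*np.sin(a),y,.029+r*np.sin(a)+h*np.cos(a)*1))
  print(a,[(((proj(t,f(.101,h,y))-[135,160])*4+1.5)+[390,0]).round().tolist() for y in(.083,-.083) for h in(0,.008)],
   [((proj(d,f(.101,h,y))-[170,110])*3+1).round().tolist() for y in(.083,-.083) for h in(.008,)])
print("tip side",((proj(d,[.5698,.2435,.03])-[170,110])*3+1).round(), get_obs()["ee_pos"])
```

```text
0 [[463.0, 231.0], [459.0, 230.0], [717.0, 219.0], [715.0, 218.0]] [[70.0, 152.0], [195.0, 220.0]]
0.1 [[458.0, 229.0], [453.0, 229.0], [715.0, 217.0], [712.0, 217.0]] [[68.0, 143.0], [193.0, 211.0]]
0.2 [[452.0, 225.0], [448.0, 227.0], [712.0, 214.0], [710.0, 215.0]] [[67.0, 134.0], [193.0, 202.0]]
0.3 [[447.0, 220.0], [443.0, 223.0], [709.0, 208.0], [707.0, 211.0]] [[67.0, 125.0], [194.0, 192.0]]
0.4 [[442.0, 213.0], [438.0, 217.0], [706.0, 201.0], [704.0, 205.0]] [[68.0, 115.0], [195.0, 182.0]]
0.5 [[436.0, 205.0], [432.0, 210.0], [703.0, 193.0], [701.0, 198.0]] [[70.0, 105.0], [197.0, 172.0]]
0.6 [[431.0, 195.0], [428.0, 201.0], [700.0, 183.0], [699.0, 189.0]] [[72.0, 96.0], [200.0, 162.0]]
tip side [164. 168.] [0.56978902 0.2434922  0.05219741]
```

Run:
```python
from h import *
d=get_image("side")
o=get_obs(); print(o["ee_pos"],o["force"],o["joint_pos"].round(1))
im=crop(d,185,95,100,90,8)
for z,c in((.030,(0,0,255)),(.055,(0,255,0)),(.114,(255,0,0))):
    p=(proj(d,[*o["ee_pos"][:2],z])-[185,95])*8+3.5; cv2.circle(im,tuple(int(v) for v in p),4,c,-1)
cv2.imwrite("pics/s3.png",im)
```

```text
[0.56979033 0.24345976 0.05218602] [-0.39404983  0.07112858  0.87633643] [ 20.8   4.7  99.5  -0.   75.7 -73. ]
```

View pics/s3.png

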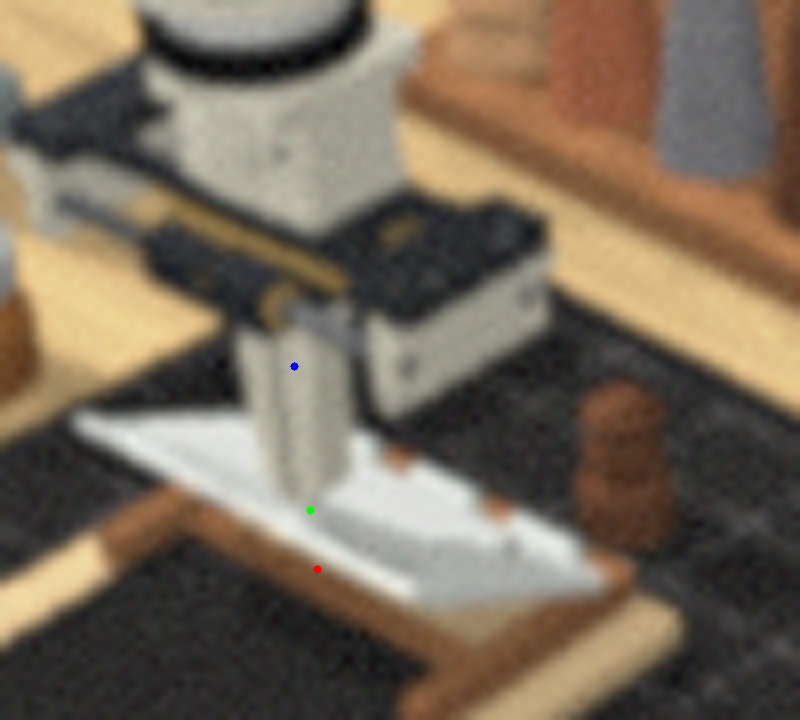

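Run:
```python
from h import *
t=get_image("top");o=get_obs();R=o["orientation"]
for z in(.114,.14,.165,.19):
  print(z,[((proj(t,[*(o["ee_pos"]+R@[a,b,0])[:2],z])-[135,160])*4+1.5+[390,0]).round().tolist() for a,b in((.0375,-.094),(-.0375,-.094),(0,0))])
```

```text
0.114 [[706.0, 195.0], [703.0, 71.0], [548.0, 140.0]]
0.14 [[698.0, 191.0], [695.0, 63.0], [535.0, 134.0]]
0.165 [[690.0, 186.0], [686.0, 55.0], [523.0, 128.0]]
0.19 [[681.0, 181.0], [678.0, 46.0], [509.0, 121.0]]
```

Call:
{"method": "move_arm", "body": {"deltas": [[[0,0,-2],0],[[0,0,-4],0],[[0,0,-6],0],[[0,0,-8],0],[[0,0,-10],0],[[0,0,-10],0],[[0,0,-10],0],[[0,0,-10],0]]}}

```text
t: 3.88
ee_pos: [0.5698, 0.2435, 0.0421]
orientation: [[-0.998, -0.066, -0.0], [-0.066, 0.998, -0.0], [0.0, -0.0, -1.0]]
force: [-0.8, 1.1, -0.5]
finger_gap: 0.0008
```

Call:
{"method": "move_arm", "body": {"deltas": [[[0,0,-2],0],[[0,0,-4],0],[[0,0,-6],0],[[0,0,-8],0],[[0,0,-9],0],[[0,0,-9],0],[[0,0,-9],0],[[0,0,-9],0]]}}

```text
t: 4.55
ee_pos: [0.5698, 0.2435, 0.0332]
orientation: [[-0.998, -0.066, 0.0], [-0.066, 0.998, -0.0], [-0.0, -0.0, -1.0]]
force: [0.1, -0.3, 0.1]
finger_gap: 0.0005
```

Run:
```python
from h import *
d=get_image("side");t=get_image("top")
print(get_obs()["force"])
a=crop(d,185,95,100,90,4); b=crop(t,135,170,100,90,4)
cv2.imwrite("pics/s4.png",np.hstack([a,b]))
```

```text
[ 0.34924981 -0.49084797 -0.33833773]
```

View pics/s4.png

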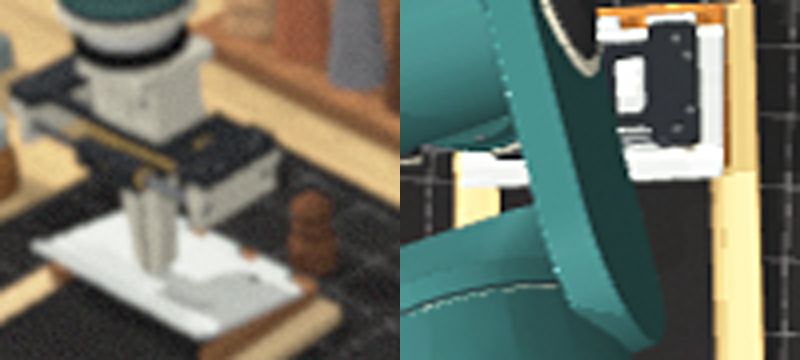

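The top and side views show the flap at about 0.17 rad, still following the fingers. The tips sit about 28 mm higher than tcp_to_tips implies, so I'll go on down by feel.

Call:
{"method": "move_arm", "body": {"deltas": [[[0,0,-2],0],[[0,0,-4],0],[[0,0,-5],0],[[0,0,-6],0],[[0,0,-7],0],[[0,0,-8],0],[[0,0,-8],0],[[0,0,-8],0]]}}

```text
t: 5.32
ee_pos: [0.5698, 0.2435, 0.0251]
orientation: [[-0.998, -0.066, -0.0], [-0.066, 0.998, -0.0], [0.0, -0.0, -1.0]]
force: [0.1, -0.1, -0.2]
finger_gap: 0.0005
```

Call:
{"method": "move_arm", "body": {"deltas": [[[0,0,-1],0],[[0,0,-1],0],[[0,0,-2],0],[[0,0,-2],0],[[0,0,-3],0],[[0,0,-3],0],[[0,0,-3],0],[[0,0,-3],0]]}}

```text
t: 5.98
ee_pos: [0.5698, 0.2434, 0.0221]
orientation: [[-0.998, -0.066, -0.0], [-0.066, 0.998, -0.0], [0.0, -0.0, -1.0]]
force: [-0.1, 0.1, -0.0]
finger_gap: 0.0008
```

Run:
```python
from h import *
o=get_obs(); print(o["tau"].round(2),o["force"],o["wrist_torque"],o["ee_pos"])
```

```text
[ 0.000e+00 -6.620e+01 -5.692e+01  1.000e-02  8.000e-02  0.000e+00] [-0.10960633  0.13549884 -0.03916996] [ 0.02759307 -0.01622311  0.01272713] [0.56977022 0.24344058 0.02211413]
```

Call:
{"method": "move_arm", "body": {"deltas": [[[0,0,-1],0],[[0,0,-1],0],[[0,0,-2],0],[[0,0,-2],0],[[0,0,-2],0],[[0,0,-2],0],[[0,0,-2],0],[[0,0,-2],0]]}}

```text
t: 6.65
ee_pos: [0.5699, 0.2435, 0.0216]
orientation: [[-0.998, -0.066, 0.0], [-0.066, 0.998, 0.0], [-0.0, 0.0, -1.0]]
force: [-7.3, -3.8, 16.0]
finger_gap: 0.0004
```

Run:
```python
from h import *
o=get_obs(); print(o["tau"].round(2),o["force"],o["wrist_torque"],o["ee_pos"])
d=get_image("side");t=get_image("top")
a=crop(d,185,95,100,90,4); b=crop(t,135,170,100,90,4)
cv2.imwrite("pics/s5.png",np.hstack([a,b]))
```

```text
[ -0.1  -57.44 -52.6    0.06  -2.37  -0.  ] [-7.29961274 -3.77825035 15.95051891] [-5.61888339e-01  1.40665667e+00 -3.95853014e-04] [0.56989677 0.24352078 0.02158058]
```

View pics/s5.png

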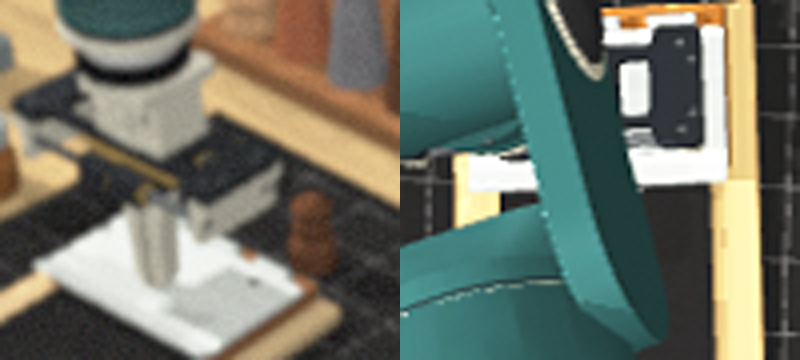

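The side and top pictures show the flap shut: its corner is where 0 rad predicts, and the fingers feel 16 N. Touching the 31 mm flap top at ee_z 0.0216 puts the tips about 9 mm above the reported TCP, so z carries a bias of about 31 mm that I'll allow for. Now I'll lift and go to the plate.

Call:
{"method": "move_arm", "body": {"deltas": [[[0,0,40],0],[[0,0,80],0],[[0,0,120],0],[[-12,-75,120],0.157],[[-67,-429,120],0.157],[[-67,-429,120],0.157],[[-67,-429,120],0.157],[[-67,-429,120],0.157]]}}

```text
t: 7.42
ee_pos: [0.5369, 0.0365, 0.1403]
orientation: [[-0.975, -0.222, 0.0], [-0.222, 0.975, -0.0], [-0.0, -0.0, -1.0]]
force: [0.8, -0.4, -0.4]
finger_gap: 0.0004
```

Call:
{"method": "move_arm", "body": {"deltas": [[[-35,-222,0],0],[[-35,-222,0],0],[[-35,-222,0],0],[[-35,-222,0],0],[[-35,-222,0],0],[[-35,-222,0],0],[[-35,-222,0],0],[[-35,-222,0],0]], "claw": 0.7}}

```text
t: 8.08
ee_pos: [0.5024, -0.1846, 0.14]
orientation: [[-0.976, -0.219, -0.0], [-0.219, 0.976, 0.0], [0.0, 0.0, -1.0]]
force: [-0.1, 0.1, -0.4]
finger_gap: 0.0496
```

Call:
{"method": "move_arm", "body": {"deltas": [[[0,-1,-40],0.003],[[0,-1,-80],0.003],[[0,-1,-105],0.003],[[0,-1,-105],0.003],[[0,-1,-105],0.003],[[0,-1,-105],0.003],[[0,-1,-105],0.003],[[0,-1,-105],0.003]]}}

```text
t: 8.75
ee_pos: [0.5036, -0.185, 0.0372]
orientation: [[-0.974, -0.225, 0.003], [-0.225, 0.974, -0.001], [-0.002, -0.002, -1.0]]
force: [-0.1, 0.0, 0.0]
finger_gap: 0.0651
```

Run:
```python
from h import *
d=get_image("side");t=get_image("top")
print(get_obs()["force"],get_obs()["ee_pos"])
cv2.imwrite("pics/g1.png",np.hstack([crop(d,280,195,100,110,4),crop(t,300,160,100,110,4)]))
```

```text
[ 0.29248212 -0.83082966  0.29358716] [ 0.50319498 -0.18502043  0.03641284]
```

View pics/g1.png

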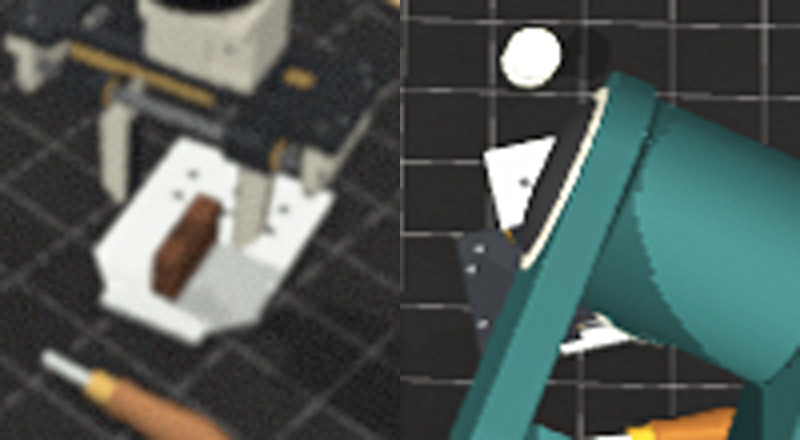

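Side view: the fingertips are at about (115,200) and (245,245), one on either side of the grip. I'll check where their midpoint lies.

Run:
```python
from h import *
d=get_image("side")
q=lambda x,y:((x-1.5)/4+280,(y-1.5)/4+195)
for z in(.015,.03,.046,.06): print(z,[ray(d,*q(*p),z).round(4)[:2] for p in((115,200),(245,245),(180,222))])
```

```text
0.015 [array([ 0.5108, -0.1278]), array([ 0.535, -0.206]), array([ 0.5234, -0.1671])]
0.03 [array([ 0.4994, -0.1375]), array([ 0.5231, -0.2142]), array([ 0.5117, -0.1761])]
0.046 [array([ 0.4872, -0.1478]), array([ 0.5105, -0.223 ]), array([ 0.4993, -0.1857])]
0.06 [array([ 0.4766, -0.1569]), array([ 0.4994, -0.2307]), array([ 0.4884, -0.194 ])]
```

At z = 0.044 the midpoint matches the reported xy, which confirms the bias. I'll descend to ee_z of about 0.001, then close.

Call:
{"method": "move_arm", "body": {"deltas": [[[0,0,-10],0],[[0,0,-18],0],[[0,0,-24],0],[[0,0,-28],0],[[0,0,-31],0],[[0,0,-33],0],[[0,0,-33],0],[[0,0,-33],0]]}}

```text
t: 9.57
ee_pos: [0.5027, -0.1849, 0.0022]
orientation: [[-0.975, -0.224, 0.0], [-0.224, 0.975, -0.0], [-0.0, -0.0, -1.0]]
force: [-0.1, 0.6, 0.7]
finger_gap: 0.0648
```

Call:
{"method": "move_arm", "body": {"deltas": [[[0,0,0],0],[[0,0,0],0],[[0,0,0],0],[[0,0,0],0],[[0,0,0],0],[[0,0,0],0],[[0,0,0],0],[[0,0,0],0]], "claw": 0}}

```text
t: 10.23
ee_pos: [0.5027, -0.185, 0.0022]
orientation: [[-0.975, -0.224, 0.0], [-0.224, 0.975, -0.0], [-0.0, -0.0, -1.0]]
force: [0.1, -1.2, -0.5]
finger_gap: 0.0178
```

Gripped: the gap is 17.8 mm, against a grip width of 18. I'll lift it and carry it over to in front of the flap.

Call:
{"method": "move_arm", "body": {"deltas": [[[0,0,15],0],[[0,0,40],0],[[0,0,65],0],[[0,0,80],0],[[-6,25,80],-0.04],[[-12,50,80],-0.08],[[-18,75,80],-0.12],[[-25,105,80],-0.159]]}}

```text
t: 10.9
ee_pos: [0.4771, -0.0793, 0.0819]
orientation: [[-0.998, -0.064, -0.0], [-0.064, 0.998, -0.0], [0.0, -0.0, -1.0]]
force: [1.2, 0.4, -2.3]
finger_gap: 0.0177
```

Call:
{"method": "move_arm", "body": {"deltas": [[[-8,35,0],0],[[-17,70,0],0],[[-25,105,0],0],[[-34,140,0],0],[[-42,175,0],0],[[-51,210,0],0],[[-59,245,0],0],[[-67,275,0],0]]}}

```text
t: 11.57
ee_pos: [0.4096, 0.1971, 0.0821]
orientation: [[-0.998, -0.068, -0.0], [-0.068, 0.998, 0.0], [0.0, 0.0, -1.0]]
force: [0.9, -0.3, -2.4]
finger_gap: 0.018
```

Call:
{"method": "move_arm", "body": {"deltas": [[[-9,35,0],0],[[-9,35,0],0],[[-9,35,0],0],[[-9,35,0],0],[[-9,35,0],0],[[-9,35,0],0],[[-9,35,0],0],[[-9,35,0],0]]}}

```text
t: 12.23
ee_pos: [0.4019, 0.2295, 0.0822]
orientation: [[-0.998, -0.066, 0.0], [-0.066, 0.998, -0.0], [-0.0, -0.0, -1.0]]
force: [0.0, 0.8, -2.5]
finger_gap: 0.0175
```

Run:
```python
from h import *
o=get_obs();e=o["ee_pos"];R=o["orientation"];print(e,o["force"],o["finger_gap"],np.degrees(np.arctan2(R[1,1],R[0,1])))
d=get_image("side");t=get_image("top")
ims=[]
for c in(d,t):
    c["pixels"]=c["pixels"].copy()
z0=e[2]-.0022
cy=np.arctan2(R[1,1],R[0,1])-np.pi/2; x=np.array([np.cos(cy),np.sin(cy)]);y=np.array([-x[1],x[0]])
P=[[*(e[:2]+a*x+b*y),z0+.005] for a,b in((.095,.05),(.095,-.05),(-.01,-.05),(-.01,.05))]
out=[]
for c,u,v in((d,130,110),(t,130,150)):
    im=crop(c,u,v,110,130,3.6)
    cv2.polylines(im,[np.int32([(proj(c,p)-[u,v])*3.6+1.3 for p in P])],True,(0,0,255),1); out.append(im)
cv2.imwrite("pics/p1.png",np.hstack(out))
```

```text
[0.40187336 0.22948614 0.08217538] [ 0.03222552  0.84093406 -2.46638601] 0.017482405976634374 93.7815025647859
```

View pics/p1.png

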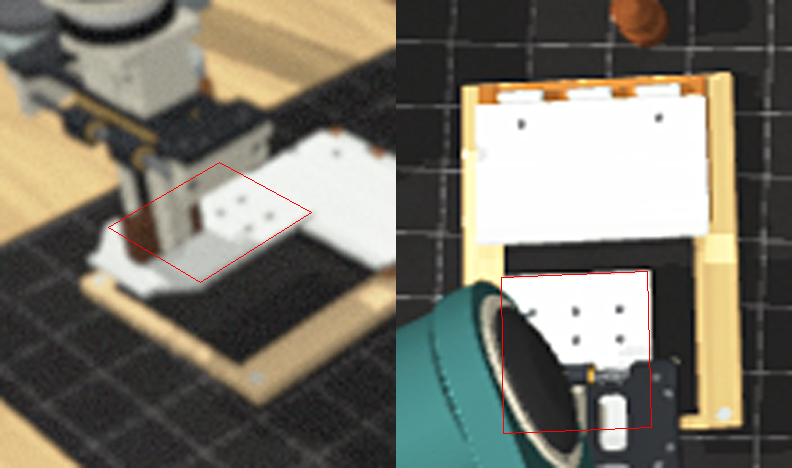

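The outline predicted from the TCP matches the plate in both views. It is square in front of the shut flap, with its front edge at top-crop row 273 against the flap edge at about 240. Now I'll lower it.

Call:
{"method": "move_arm", "body": {"deltas": [[[0,0,-15],0],[[0,0,-30],0],[[0,0,-42],0],[[0,0,-50],0],[[0,0,-56],0],[[0,0,-60],0],[[0,0,-62],0],[[0,0,-62],0]]}}

```text
t: 13.0
ee_pos: [0.4016, 0.2301, 0.0201]
orientation: [[-0.998, -0.067, -0.0], [-0.067, 0.998, -0.0], [0.0, -0.0, -1.0]]
force: [-0.2, 0.1, -2.3]
finger_gap: 0.0177
```

Call:
{"method": "move_arm", "body": {"deltas": [[[0,0,0],0],[[0,0,-0.5],0],[[0,0,-0.5],0],[[0,0,-1],0],[[0,0,-1],0],[[0,0,-1],0],[[0,0,-1],0],[[0,0,-1],0]]}}

```text
t: 13.67
ee_pos: [0.4016, 0.2301, 0.0192]
orientation: [[-0.998, -0.067, 0.0], [-0.067, 0.998, 0.0], [-0.0, 0.0, -1.0]]
force: [0.1, 0.5, -2.1]
finger_gap: 0.0179
```

Call:
{"method": "move_arm", "body": {"deltas": [[[6,0.4,0],0],[[13,0.9,0],0],[[20,1.3,0],0],[[27,1.8,0],0],[[34,2.3,0],0],[[41,2.7,0],0],[[48,3.2,0],0],[[55,3.7,0],0]]}}

```text
t: 14.33
ee_pos: [0.4574, 0.2339, 0.0192]
orientation: [[-0.998, -0.067, -0.0], [-0.067, 0.998, 0.0], [0.0, 0.0, -1.0]]
force: [-3.1, -1.5, 2.6]
finger_gap: 0.0179
```

Call:
{"method": "move_arm", "body": {"deltas": [[[2,0.1,0],0],[[4,0.3,0],0],[[6,0.4,0],0],[[8,0.5,0],0],[[9,0.6,0],0],[[10,0.7,0],0],[[10,0.7,0],0],[[10,0.7,0],0]]}}

```text
t: 15.0
ee_pos: [0.4667, 0.2345, 0.0192]
orientation: [[-0.998, -0.067, 0.001], [-0.067, 0.998, 0.0], [-0.001, 0.0, -1.0]]
force: [1.1, -0.1, -0.2]
finger_gap: 0.0176
```

Call:
{"method": "move_arm", "body": {"deltas": [[[1,0.1,0],0],[[2,0.1,0],0],[[3,0.2,0],0],[[4,0.3,0],0],[[4.5,0.3,0],0],[[5,0.3,0],0],[[5,0.3,0],0],[[5,0.3,0],0]]}}

```text
t: 15.67
ee_pos: [0.4709, 0.2348, 0.0191]
orientation: [[-0.998, -0.067, -0.002], [-0.067, 0.998, -0.0], [0.002, -0.0, -1.0]]
force: [-12.0, -0.9, 7.3]
finger_gap: 0.0177
```

It is at the stop (-12 N in x). I'll ease the push by half a millimetre and press down.

Call:
{"method": "move_arm", "body": {"deltas": [[[-0.5,0,-0.3],0],[[-0.5,0,-0.5],0],[[-0.5,0,-0.5],0],[[-0.5,0,-0.5],0],[[-0.5,0,-0.5],0],[[-0.5,0,-0.5],0],[[-0.5,0,-0.5],0],[[-0.5,0,-0.5],0]]}}

```text
t: 16.33
ee_pos: [0.4709, 0.2348, 0.0192]
orientation: [[-0.998, -0.067, -0.001], [-0.067, 0.998, -0.0], [0.001, -0.0, -1.0]]
force: [-9.2, -2.5, 9.9]
finger_gap: 0.0175
```

Run:
```python
from h import *
o=get_obs();e=o["ee_pos"];print(e,o["force"],o["finger_gap"])
d=get_image("side");t=get_image("top")
cv2.imwrite("pics/f1.png",np.hstack([crop(d,150,105,110,130,3.6),crop(t,130,150,110,130,3.6)]))
```

```text
[0.47085348 0.23480655 0.01915301] [-9.20885015 -2.5326683   9.88938627] 0.01748287438767957
```

View pics/f1.png

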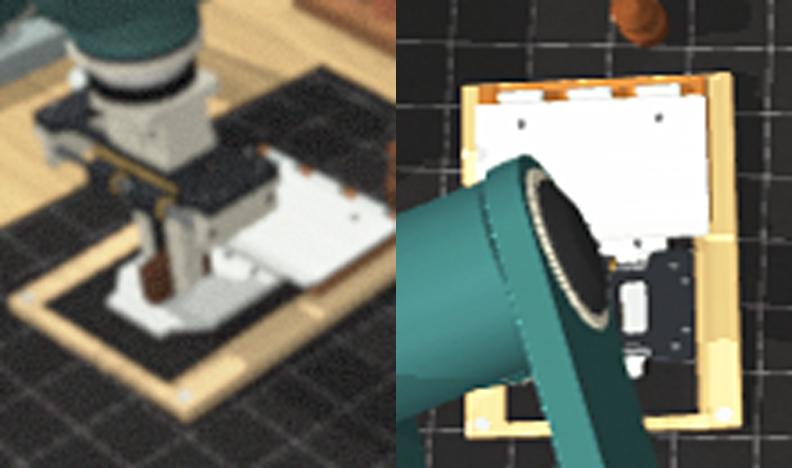

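The plate is under the shut flap, square and centred. The side view shows the flap level with the plate lying flat, and the top view has the flap edge unchanged at row 235-240. Handing in.

```bash
python3 -c "
from rig import *
print(hand_in()); print(get_obs()['force'])"
```

```text
the job is handed in; nothing more can be done
None
the job is handed in; nothing more can be done
```

I folded the flap shut with the closed fingers, then gripped the plate by its wooden bar. I laid it on the pad, slid it under the flap to the stop, and handed in at about 16.4 s while still gripping and pressing. No verdict was given.

**Last checks before handing in:**
- **Position:** from the arm's pose, the edge is about 40 mm past the flap's front edge (41 mm is the stop). It is within about 1 mm of the middle and square to well under 0.01 rad.
- **Grip and press:** the finger gap is 17.5 mm on the 18 mm bar. The downward press is about 10 N at the wrist, plus the plate's own weight of about 2.4 N. About 9 N is still pushing against the stop.
- **Flap and tools:** both pictures show the flap shut. The arm passed well above the tools and I saw no contact with any. The last pictures were cropped to the jig, so most of the tools were not checked again.

**Disagreement:** the reported tool height was about 31 mm too low for the stated fingertip length. Touching the flap and the side picture both showed this, so I corrected all heights for it.

**Pictures:** I viewed 10 pictures in all, the full budget. The side-by-side crops count as one each.

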